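# Bench check of two hand levers on handlebar ends

### The job

Two handlebar ends of a hand cart are clamped level in stands on the bench: check their hand levers with the outside of the fingers, grasping nothing and keeping the fingers off the bars and grips. First press the brake lever (the long one) toward its grip as far as it goes, without forcing it, keep it there for about a second to see that it stops short of the grip, and let it spring right back. Then press the clutch lever (the short one) in as far as it goes in the same way, and finish while still holding it pressed in; leave the things lying about undisturbed.

Things in the scene. Friction and masses are not known exactly. Their poses are not given: they have to be found in the camera images.
- brake_stand: fixed stand, on either side of the bench: plywood base 100 x 210 x 18 mm (centre at stand x +5 mm), wooden clamp block (60 x 40 mm, top at z 130 mm) at stand y -85 mm holding a level bar. Origin on the worktop; x = direction of pressing (away from the robot, turned up to 17 degrees), y along the bar, z up. Bar axis at x +15, z 110 mm; grip from y -28 to +100 mm; lever on the -x side
- brake_bar: the brake's bar with its black rubber grip (30 mm thick, flange 38 mm) and the lever's mount; fixed to the stand, same origin and axes as brake_stand. Not to be touched by the fingers
- brake_press (a point): point on the outer (-x) face of the long brake blade where to press, 100 mm from the pivot, moves with the lever. Bare aluminium blade 16 mm high (z 102 to 118 mm), 8 mm thick, reaching 125 mm from the pivot, 18 mm ball at the tip. The upright pivot is at stand x -17, y -50 mm; the blade runs from it to +y
- brake_lever (a joint): angle of the brake lever: 0 at rest, 0.34 rad at its firm stop, about 12 mm short of the grip. A spring brings it back; at the press point it takes about 2 N at first and 5 N at the stop, over some 34 mm of travel
- clutch_stand: fixed stand of the clutch, the mirror image: clamp block at stand y +85 mm, grip from y +28 to y -100 mm, otherwise as brake_stand with the same origin and axes (x = the direction of pressing)
- clutch_bar: the clutch's bar with its grip and the lever's mount, same origin and axes as clutch_stand. Not to be touched by the fingers
- clutch_press (a point): point on the outer (-x) face of the short clutch blade where to press, 65 mm from the pivot, moves with the lever. Blade of the same section and height (z 102 to 118 mm), reaching 80 mm from the pivot, ball of 18 mm at the tip. The pivot is upright, at stand x -17, y +50 mm; the blade runs from it to -y
- clutch_lever (a joint): angle of the clutch lever: 0 at rest, 0.42 rad at its firm stop, about 12 mm short of the grip. Spring return, about 2 N at first and 5 N at the stop at the press point, over some 27 mm of travel
- sanding_block: brown sanding block 66 x 110 x 33 mm lying between the stands; origin under its centre; leave alone
- masking_tape: roll of tape 90 mm wide, 25 mm high, lying flat between the stands; origin under its centre; leave alone
- screwdriver: yellow-handled screwdriver 183 mm long, 26 mm high, lying in front of the left stand; leave alone
- marker: marker pen 128 mm long, 18 mm thick, lying in front of the right stand; leave alone

How it is judged:
On the way, in this order (a step that is already met when the one before it is completed fails the run):
1. the fingers press the brake lever in to its stop and keep it there for half a second (value of joint brake_lever above 0.31 rad and contact force between the fingers and brake_lever above 1 N), for 0.5 s.
2. the brake lever is let go and has sprung back (value of joint brake_lever below 0.04 rad and contact force between the fingers and brake_lever below 0.2 N), for 0.2 s.
3. the fingers press the clutch lever in to its stop (value of joint clutch_lever above 0.385 rad and contact force between the fingers and clutch_lever above 1 N), for 0.2 s.
At the end, for the whole second after the job is handed in: the fingers hold the clutch lever pressed in at its stop (above 0.385 rad of 0.42, with more than 1 N) and the brake lever is back at rest (below 0.04 rad) (all of step 3 and value of joint brake_lever below 0.04 rad); the arm keeps its last pose, push and grip.
It fails at once if the fingers touch a bar, its grip or the lever's mount (more than 2 N), as when a lever is squeezed against its bar (contact force between the fingers and brake_bar above 2 N or contact force between the fingers and clutch_bar above 2 N).
It fails at once if a lever is forced (more than 40 N) (contact force between any of the arm, the fingers and brake_lever above 40 N or contact force between any of the arm, the fingers and clutch_lever above 40 N).
It fails at once if a thing lying about is moved or lifted (more than 20 mm) (distance of any of sanding_block, masking_tape, screwdriver, marker from where it was at the start of the episode above 0.02 m).
It also fails if it takes over 58 s, if anything falls off the work surface, if the arm or the gripper's body presses on something with over 40 N, if the wrist force passes 120 N, or if a joint passes its speed limit or range.

### The arm

A 6-joint arm with a two-finger parallel gripper is mounted at the origin on a cart in front of the work surface, level with it; the furniture and walls round the work are solid. World frame = base frame: x ahead of the robot, y to its left, z up, the work surface at z = 0. Lengths are in m, angles in rad, forces in N, time in s.
With the tool pointing down it reaches from about 0.275 to 0.875 m from the base axis. Payload 12.5 kg.
Tool frame: the origin (TCP) lies midway between the tips of the shut fingers; the grasp point (between the pads) lies 19 mm behind it; y points along the fingers, x is the direction in which the jaws open and shut, and the axes are right-handed (so a half turn about y gives the same grasp; the last joint's range is limited). The gripper opens to 85 mm and grips with 20 to 120 N. Pads are 22 mm wide; open, the fingers measure 114 mm over their backs; the gripper's body (76 mm by 85 mm) begins 54 mm behind the grasp point. The pads swing forward as they close: fully open they stand 13 mm farther back than shut.
Start: joints at [-1.238, 0.351, 1.652, -0, 1.139, -0.085], TCP at [0.223, -0.503, 0.231] pointing down, gripper open.
Joint ranges: [-2.75, 2.75], [-0.79, 2.1], [0.01, 2.65], [-1.57, 4.71], [0.07, 3.14], [-2.87, 2.87]. Speed limits (rad/s): [2.22, 2.22, 2.79, 3.14, 3.14, 3.14].

### API

Orientations are given as a unit quaternion [x, y, z, w].
In Python, from cell import * gives the robot as it stands.
- The arm moves only by the tool move_arm, never from a script. Its arguments are lists of equal length, an entry for each row: "offset": the shift along the tool's x, y, z in cm, a list of three; "dr": the turn, a rotation vector about the tool's x, y, z in rad, a list of three; "jaw": the opening, from 0 (shut) to 1 (fully open). In form: {"offset": [[dx, dy, dz], ...], "dr": [[ax, ay, az], ...], "jaw": [jaw, ...]}. A call has 1 to 20 rows; each row shifts and turns the pose as measured when the row begins, along the tool's axes as they then stand; what a row does not reach is not made up. A row lasts 1/12 s, in which the tool goes at most 41.7 mm and 7.16 degrees, less where a joint would pass 70% of its speed; a pose out of reach is approached as far as the arm can. A call is refused whole if a number of a shift passes 4.17 or a number of a turn 0.125, either way. A call with a gripper value outside its range is refused whole. The fingers move at their own pace and stop on an object; "grip_force" is the grip in N (left out, the last holds). Time passes only in rows, so rows that do not move let the fingers close. It gives the time, the measured TCP pose, the force and the opening at its end, in the units of the state.
- state(): the state, without advancing time (a new reading comes with each control period).
- read_camera(name): name is "side" or "top" or "wrist"; returns a dict with "img" (384x512x3 uint8, red, green, blue), "vfov" (degrees; the focal length in pixels is half the picture's height over the tangent of half this angle, whatever the lens; pixels are square), "cx", "cy" (the principal point, pixels), "position" and "orientation" of the camera in the world. Camera axes: x right, y up, looking along -z (the intrinsics and any distortion apply to the point x, -y, -z); pixel columns grow to the right and rows downward; lengths in m; the calibration is good to about 2 mm. A picture is of the moment at which its call begins. There is no depth.
- sign_off(): hands the job in, once; it reports no verdict.
Trained networks look in a picture, given as the dict that the camera call returned (one of the last four; its "shot" number tells which), for a name from the list of things; names that differ only in an ending like _2 or _b are one class to them, and where a whole thing is asked for, a point or a joint stands for the part that bears it (a point fixed in the world has none). Each returns a list of dicts, best first, with "conf" (0 to 1); they miss things now and then, are a little off and sometimes report something else, mostly with a low value. They report only what shows in the picture. A call takes as long as a camera call.
- find_in(thing, picture): "location" ([x, y, z] in m, in the coordinates of the camera as it stood for that picture, good to about 4 mm: the middle of the surface that is visible of it).
- masks_of(thing, picture): "mask" (384x512 bool, what is visible of it).
- place_of(thing, picture): "location" ([x, y, z] in m, in the coordinates of the camera as it stood for that picture, good to about 4 mm: a listed point, or the origin of a listed thing).
The state is a dict: "clock": time; "joints": joint angles; "joint_vel": joint speeds; "effort": joint torques, N m; "tool_pos": TCP position; "tcp_rot": TCP orientation; "wrist_force": force on the tool from outside, world axes, zero at the start; "ft_torque": the same for the moment, N m; "finger_gap": finger opening in m.
Only numpy, scipy, OpenCV 4.12 (cv2) and the standard library are available. Lean on these libraries where they do the work, as an engineer would, in place of code of your own. Each camera call takes 0.05 s, during which the arm holds its last target.

## Working session

There is one attempt and no reset: what is moved stays moved. The work goes in short steps, Python scripts to look and compute and a tool call to move; the robot and the scene stay as the last step left them, time stands still between calls to the robot, and variables do not carry over. Pictures are saved under pics/ and viewed, and the job is handed in when it is done.

Besides the shell and the picture viewer there is one more tool, called after ">>>" as name(argument=value, ...) on one line, values as JSON. move_arm: Moves the arm, as the interface text tells. Its arguments: {"type":"object","properties":{"offset":{"type":"array"},"dr":{"type":"array"},"jaw":{"type":"array"},"grip_force":{"type":"number"}},"required":["offset","dr","jaw"]}

```bash
mkdir -p pics; cat > h.py <<'E'
from cell import *
import numpy as np, cv2
from scipy.spatial.transform import Rotation as R
def w(p,l): return R.from_quat(p["orientation"]).apply(l)+np.array(p["position"])
E
python3 - <<'E'
from h import *
print(state())
for n in ("top","side"):
    p=read_camera(n); cv2.imwrite(f"pics/{n}0.png",p["img"][:,:,::-1])
    print(n,p["position"],p["orientation"],p["vfov"],p["cx"],p["cy"],[k for k in p])
    for t in ("brake_stand","clutch_stand","brake_press","clutch_press","brake_bar","clutch_bar","sanding_block","masking_tape","screwdriver","marker"):
        print(t,[(np.round(w(p,d["location"]),3),round(d["conf"],2)) for d in place_of(t,p)[:3]])
E
```

```text
{'clock': 0.0, 'joints': array([-1.23759260e+00,  3.51274362e-01,  1.65240850e+00, -7.87635545e-06,
        1.13907857e+00, -8.46141890e-02]), 'joint_vel': array([ 0.00112469, -0.00135435,  0.00032773, -0.00113197, -0.00045304,
        0.00024145]), 'effort': array([-9.56471331e-05, -5.06107306e+01, -2.91405255e+01, -9.19450235e-05,
        4.56260124e-03,  2.64494432e-06]), 'tool_pos': array([ 0.22308176, -0.50237837,  0.23074346]), 'tcp_rot': array([-0.59257405,  0.38575921, -0.38510377,  0.59307749]), 'wrist_force': array([-0.2306154 , -0.0685156 ,  0.13811105]), 'ft_torque': array([-0.01831281,  0.01403347,  0.02804175]), 'finger_gap': 0.0854929595929924}
top [ 0.35084834 -0.00973326  1.67382354] [-0.01789388  0.02632965  0.71440762 -0.69900523] 45.527982942777506 257.9735427132546 190.25483522601235 ['img', 'vfov', 'cx', 'cy', 'position', 'orientation', 'shot']
brake_stand [(array([ 0.511,  0.327, -0.002]), 0.89)]
clutch_stand [(array([ 0.531, -0.388, -0.003]), 0.58)]
brake_press [(array([0.445, 0.368, 0.11 ]), 0.68)]
clutch_press [(array([ 0.486, -0.416,  0.11 ]), 0.44)]
brake_
[... 467 characters left out ...]
2614766476 191.74419576455458 ['img', 'vfov', 'cx', 'cy', 'position', 'orientation', 'shot']
brake_stand [(array([0.514, 0.326, 0.002]), 0.6)]
clutch_stand [(array([ 0.534, -0.393, -0.001]), 0.72)]
brake_press [(array([0.447, 0.358, 0.109]), 0.62)]
clutch_press [(array([ 0.487, -0.419,  0.108]), 0.76), (array([ 0.555, -0.102,  0.001]), 0.37), (array([ 0.368, -0.351,  0.003]), 0.22)]
brake_bar []
clutch_bar [(array([0.367, 0.288, 0.002]), 0.65), (array([ 0.535, -0.396, -0.001]), 0.34)]
sanding_block [(array([0.57 , 0.053, 0.001]), 0.41)]
masking_tape [(array([ 0.555, -0.106,  0.004]), 0.51)]
screwdriver [(array([ 0.364,  0.287, -0.001]), 0.43)]
marker [(array([ 0.37 , -0.351,  0.004]), 0.77)]
```

View pics/top0.png

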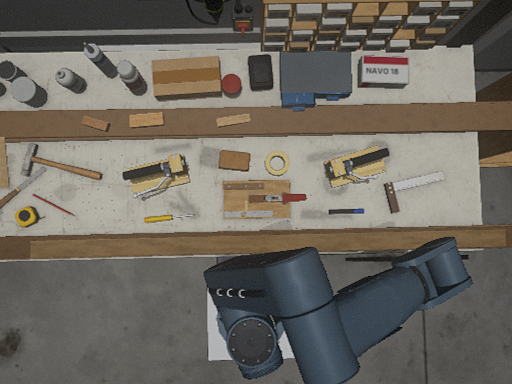

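View pics/side0.png

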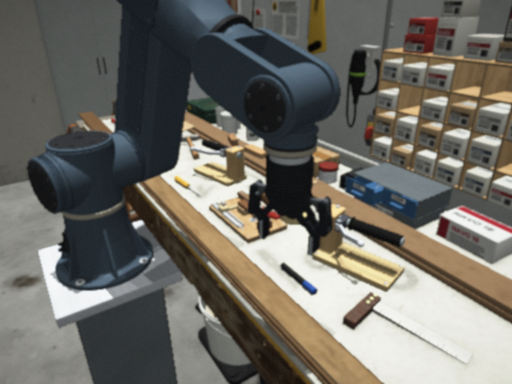

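```bash
python3 - <<'E'
from h import *
s=state(); r=R.from_quat(s["tcp_rot"]); print(r.as_matrix().round(3))
p=read_camera("top"); im=p["img"]
for n,(x0,y0) in dict(b=(105,140),c=(310,135)).items():
    c=im[y0:y0+75,x0:x0+100][:,:,::-1]; cv2.imwrite(f"pics/z{n}.png",cv2.resize(c,None,fx=6,fy=6,interpolation=cv2.INTER_CUBIC))
f=192/np.tan(np.radians(p["vfov"]/2)); Rc=R.from_quat(p["orientation"])
def back(u,v,z):
    d=Rc.apply([(u-p["cx"])/f,-(v-p["cy"])/f,-1.]); o=np.array(p["position"]); return o+d*(z-o[2])/d[2]
for t in ("brake_stand","clutch_stand","brake_bar","clutch_bar","brake_press","clutch_press"):
    for d in masks_of(t,p)[:2]:
        m=d["mask"].astype(np.uint8); v,u=np.nonzero(m)
        P=np.array([back(a,b,.11 if 'stand' not in t else .018) for a,b in zip(u,v)],dtype=float)[:,:2]
        (c,sz,a)=cv2.minAreaRect(P.astype(np.float32)*1000)
        e,V=np.linalg.eigh(np.cov(P.T)); k=V[:,1]; k=k*np.sign(k[1])
        print(t,round(d["conf"],2),m.sum(),"rect",np.round(c),np.round(sz),round(a,1),"pca yaw",np.degrees(np.arctan2(-k[0],k[1])).round(1), P.mean(0).round(3))
E
```

```text
[[ 0.406  0.     0.914]
 [-0.914 -0.     0.406]
 [ 0.    -1.     0.   ]]
brake_stand 0.96 1704 rect [514. 341.] [111. 231.] 15.8 pca yaw 13.2 [0.517 0.335]
clutch_stand 0.93 1659 rect [ 532. -399.] [113. 245.] 15.2 pca yaw 16.9 [ 0.536 -0.391]
brake_bar 0.56 478 rect [525. 331.] [ 46. 216.] 6.2 pca yaw 10.5 [0.522 0.353]
clutch_bar 0.9 425 rect [ 551. -404.] [ 44. 165.] 23.3 pca yaw 19.0 [ 0.549 -0.4  ]
brake_press 0.62 100 rect [462. 341.] [ 21. 126.] 27.2 pca yaw 26.4 [0.462 0.342]
```

View pics/zb.png

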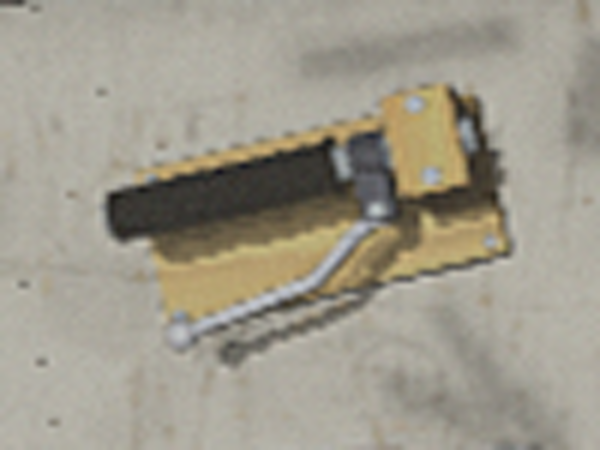

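View pics/zc.png

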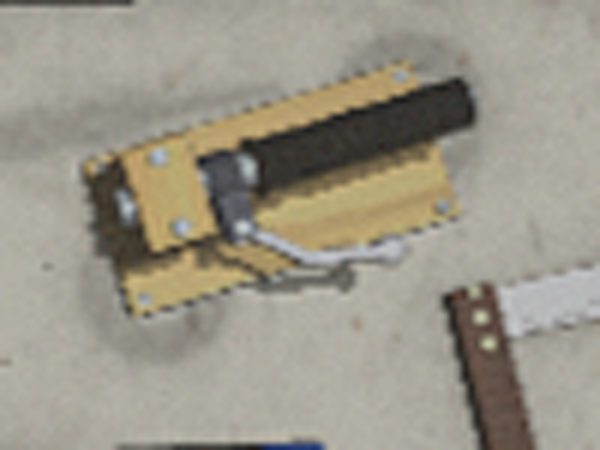

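```bash
python3 - <<'E'
from h import *
p=read_camera("top")
f=192/np.tan(np.radians(p["vfov"]/2)); Rc=R.from_quat(p["orientation"])
def back(u,v,z):
    d=Rc.apply([(u-p["cx"])/f,-(v-p["cy"])/f,-1.]); o=np.array(p["position"]); return (o+d*(z-o[2])/d[2])
Z=dict(b=(105,140),c=(310,135))
for n,a,b,z in [("b",(165,322),(510,253),.018),("b",(135,180),(470,97),.018),("b",(115,215),(380,147),.11),("b",(178,334),(315,288),.11),("b",(376,210),(178,334),.11),
 ("c",(130,317),(460,213),.018),("c",(85,160),(410,65),.018),("c",(470,100),(245,168),.11),("c",(242,230),(395,250),.11),("c",(310,260),(395,250),.11)]:
    A,B=[back(Z[n][0]+q[0]/6-.4,Z[n][1]+q[1]/6-.4,z) for q in (a,b)]
    k=A-B; k*=np.sign(k[1]); print(n,A.round(3),B.round(3),"yaw",np.degrees(np.arctan2(-k[0],k[1])).round(1),np.linalg.norm(k).round(3))
E
```

```text
b [0.453 0.424 0.018] [0.49  0.216 0.018] yaw 10.2 0.211
b [0.54  0.442 0.018] [0.586 0.239 0.018] yaw 12.9 0.208
b [0.509 0.428 0.11 ] [0.545 0.277 0.11 ] yaw 13.3 0.155
b [0.441 0.393 0.11 ] [0.465 0.315 0.11 ] yaw 17.5 0.082
b [0.509 0.28  0.11 ] [0.441 0.393 0.11 ] yaw 31.2 0.132
c [ 0.459 -0.297  0.018] [ 0.518 -0.5    0.018] yaw 16.2 0.211
c [ 0.555 -0.273  0.018] [ 0.609 -0.473  0.018] yaw 15.1 0.208
c [ 0.574 -0.481  0.11 ] [ 0.537 -0.35   0.11 ] yaw 15.6 0.136
c [ 0.502 -0.347  0.11 ] [ 0.488 -0.435  0.11 ] yaw -8.7 0.089
c [ 0.483 -0.386  0.11 ] [ 0.488 -0.435  0.11 ] yaw 5.5 0.049
```

>>> move_arm(offset=[[0,0,0],[0,0,0],[-3.5,0,1.4],[-3.5,0,1.4],[-3.5,0,1.4],[-3.5,0,1.4],[-3.5,0,1.4],[-3.5,0,1.4],[-3.5,0,1.4],[-3.5,0,1.4],[-3.5,0,1.4],[-3.5,0,1.4],[-3.5,0,1.4],[-3.5,0,1.4],[-3.5,0,1.4],[-3.5,0,1.4],[-3.5,0,1.4],[-3.5,0,1.4],[-3.5,0,1.4],[-3.5,0,1.4]], dr=[[0,0.122,0],[0,0.122,0],[0,0,0],[0,0,0],[0,0,0],[0,0,0],[0,0,0],[0,0,0],[0,0,0],[0,0,0],[0,0,0],[0,0,0],[0,0,0],[0,0,0],[0,0,0],[0,0,0],[0,0,0],[0,0,0],[0,0,0],[0,0,0]], jaw=[0,0,0,0,0,0,0,0,0,0,0,0,0,0,0,0,0,0,0,0])

```text
clock: 3.17
tool_pos: [0.3733, 0.1846, 0.2318]
tcp_rot: [-0.535, 0.457, -0.465, 0.538]
wrist_force: [1.0, -0.5, 0.1]
finger_gap: -0.0002
```

```bash
cat >> h.py <<'E'
def delta(t,yaw=None):
    s=state(); r=R.from_quat(s["tcp_rot"]); m=r.as_matrix()
    y=np.degrees(np.arctan2(m[1,2],m[0,2]))
    print("clock",round(s["clock"],2),"tcp",s["tool_pos"].round(4),"yaw",y.round(1),"ydown",m[:,1].round(3),"F",s["wrist_force"].round(2),"gap",round(s["finger_gap"],4),"q",s["joints"].round(2))
    print("tool delta cm",(r.inv().apply(np.array(t)-s["tool_pos"])*100).round(2))
    if yaw is not None: print("dr y total",np.radians(y-yaw).round(3))
E
python3 -c "
from h import *
delta([.411,.354,.2],10)
p=read_camera('wrist'); cv2.imwrite('pics/w1.png',p['img'][:,:,::-1])
"
```

```text
clock 3.17 tcp [0.3733 0.1846 0.2318] yaw 8.7 ydown [ 0.012 -0.004 -1.   ] F [ 0.96 -0.52  0.09] gap -0.0002 q [ 0.35  0.1   1.98 -0.01  1.06  1.78]
tool delta cm [-16.2    3.15   6.25]
dr y total -0.023
```

>>> move_arm(offset=[[-3.2,0,1.0],[-3.2,0,1.0],[-3.2,0,1.0],[-3.2,0,1.0],[-2.4,0,0.8],[0,0,0]], dr=[[0,0,0],[0,0,0],[0,0,0],[0,0,0],[0,0,0],[0,0,0]], jaw=[0,0,0,0,0,0])

```text
clock: 3.72
tool_pos: [0.3985, 0.3582, 0.2318]
tcp_rot: [-0.534, 0.455, -0.463, 0.541]
wrist_force: [-0.8, 0.9, 0.8]
finger_gap: -0.0001
```

```bash
python3 -c "
from h import *
delta([.411,.354,.095],10)
p=read_camera('wrist'); cv2.imwrite('pics/w2.png',p['img'][:,:,::-1]); print(p['position'],p['orientation'],p['vfov'])
for t in ('brake_stand','brake_press'): print(t,[(np.round(w(p,d['location']),3),round(d['conf'],2)) for d in place_of(t,p)[:3]])
p=read_camera('top'); cv2.imwrite('pics/t2.png',p['img'][:,:,::-1])
"
```

```text
clock 3.72 tcp [0.3985 0.3582 0.2318] yaw 9.0 ydown [ 0.015 -0.001 -1.   ] F [-0.76  0.9   0.77] gap -0.0001 q [ 0.65  0.32  1.69 -0.01  1.12  2.07]
tool delta cm [ 0.57 13.7   0.97]
dr y total -0.017
[0.46814272 0.37072854 0.37506212] [-0.10502038  0.08826084 -0.64360321  0.75296458] 58.627577319430124
brake_stand [(array([ 0.514,  0.331, -0.001]), 0.63)]
brake_press [(array([0.449, 0.364, 0.108]), 0.87)]
```

View pics/w2.png

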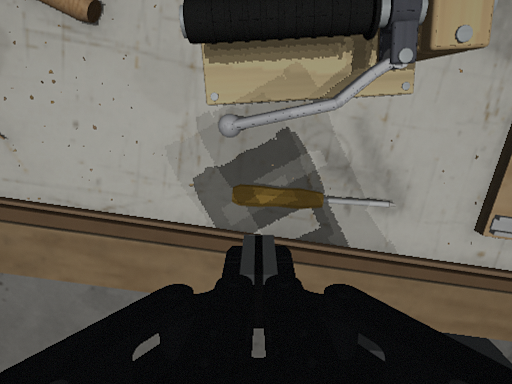

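```bash
cat >> h.py <<'E'
def backp(p,u,v,z):
    f=192/np.tan(np.radians(p["vfov"]/2))
    d=R.from_quat(p["orientation"]).apply([(u-p["cx"])/f,-(v-p["cy"])/f,-1.]); o=np.array(p["position"]); return (o+d*(z-o[2])/d[2])
E
python3 -c "
from h import *
p=read_camera('wrist')
for n,u,v,z in [('ball',230,125,.11),('bend',338,102,.118),('pivot',405,55,.125),('out90',262,123,.11),('baseL',205,104,.018),('baseR',412,94,.018),('gripL',190,42,.1),('gripR',375,31,.1),('tip',258,236,.23)]: print(n,backp(p,u,v,z).round(4))
"
```

```text
ball [0.4415 0.3831 0.11  ]
bend [0.4708 0.307  0.118 ]
pivot [0.5082 0.27   0.125 ]
out90 [0.4468 0.3592 0.11  ]
baseL [0.4493 0.4167 0.018 ]
baseR [0.491  0.2119 0.018 ]
gripL [0.4964 0.4212 0.1   ]
gripR [0.5249 0.2868 0.1   ]
tip [0.4057 0.3563 0.23  ]
```

>>> move_arm(offset=[[0,3.4,0],[0,3.4,0],[0,3.4,0],[0,3.0,0],[0,0.5,0]], dr=[[0,0,0],[0,0,0],[0,0,0],[0,0,0],[0,0,0]], jaw=[0,0,0,0,0])

```text
clock: 4.38
tool_pos: [0.4033, 0.35, 0.0957]
tcp_rot: [-0.529, 0.456, -0.467, 0.542]
wrist_force: [-0.9, -0.2, -0.5]
finger_gap: 0.0004
```

```bash
python3 -c "
from h import *
delta([.437,.360,.095],10)
p=read_camera('wrist'); cv2.imwrite('pics/w3.png',p['img'][:,:,::-1])
p=read_camera('side'); cv2.imwrite('pics/s3.png',p['img'][:,:,::-1])
"
```

```text
clock 4.38 tcp [0.4033 0.35   0.0957] yaw 8.5 ydown [ 0.023  0.004 -1.   ] F [-0.95 -0.19 -0.48] gap 0.0004 q [ 0.63  0.5   1.82 -0.01  0.81  2.07]
tool delta cm [-0.49  0.15  3.48]
dr y total -0.026
```

View pics/w3.png

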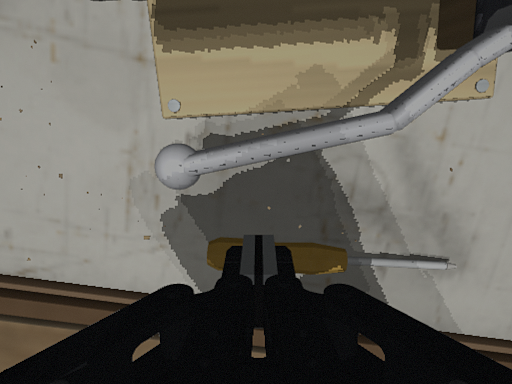

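>>> move_arm(offset=[[-0.5,0.1,1.2],[0,0,1.0],[0,0,0.5],[0,0,0.5],[0,0,0.5],[0,0,0.5],[0,0,0.5]], dr=[[0,0,0],[0,0,0],[0,0,0],[0,0,0],[0,0,0],[0,0,0],[0,0,0]], jaw=[0,0,0,0,0,0,0])

```text
clock: 5.07
tool_pos: [0.4542, 0.3641, 0.1086]
tcp_rot: [-0.525, 0.456, -0.467, 0.545]
wrist_force: [-4.8, 2.7, -0.9]
finger_gap: -0.0
```

```bash
python3 -c "
from h import *
delta([.477,.366,.095],10)
p=read_camera('wrist'); cv2.imwrite('pics/w4.png',p['img'][:,:,::-1])
"
```

```text
clock 5.07 tcp [0.4542 0.3641 0.1086] yaw 8.4 ydown [ 0.03   0.011 -0.999] F [-4.79  2.73 -0.92] gap -0.0 q [ 0.6   0.54  1.69 -0.01  0.88  2.03]
tool delta cm [0.15 1.43 2.24]
dr y total -0.028
```

View pics/w4.png

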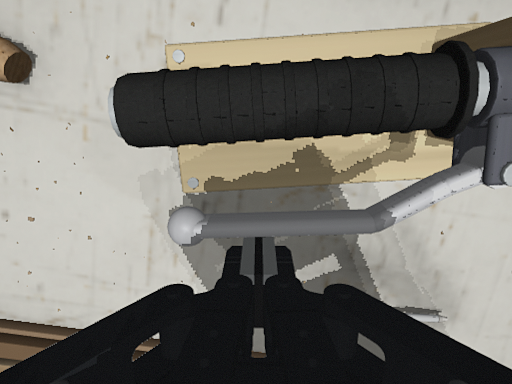

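>>> move_arm(offset=[[0,0.7,0],[0,0.7,0.2],[0,0.2,0.5],[0,0.2,0.5]], dr=[[-0.03,0,0],[0,0,0],[0,0,0],[0,0,0]], jaw=[0,0,0,0])

```text
clock: 5.45
tool_pos: [0.467, 0.3662, 0.0902]
tcp_rot: [-0.534, 0.464, -0.46, 0.537]
wrist_force: [-5.9, 0.5, 4.3]
finger_gap: 0.0001
```

```bash
python3 -c "
from h import *
delta([.477,.366,.095],10)
p=read_camera('wrist'); cv2.imwrite('pics/w5.png',p['img'][:,:,::-1])
"
```

```text
clock 5.45 tcp [0.467  0.3662 0.0902] yaw 8.4 ydown [-0.001  0.006 -1.   ] F [-5.94  0.53  4.33] gap 0.0001 q [0.58 0.6  1.65 0.01 0.89 2.  ]
tool delta cm [ 0.16 -0.48  0.99]
dr y total -0.027
```

View pics/w5.png

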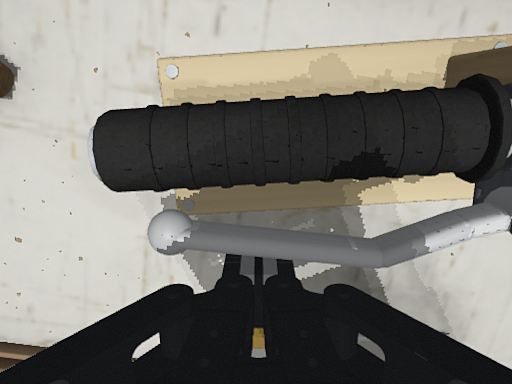

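>>> move_arm(offset=[[0,-0.2,0.4],[0,0,0.4],[0,0,0.4]], dr=[[0,0,0],[0,0,0],[0,0,0]], jaw=[0,0,0])

```text
clock: 5.75
tool_pos: [0.4701, 0.3665, 0.0887]
tcp_rot: [0.541, -0.468, 0.456, -0.53]
wrist_force: [-32.9, -5.3, 22.0]
finger_gap: 0.0002
```

```bash
python3 -c "
from h import *
delta([.477,.366,.095],10)
"
```

```text
clock 5.75 tcp [0.4701 0.3665 0.0887] yaw 8.4 ydown [-0.023 -0.001 -1.   ] F [-32.89  -5.31  21.98] gap 0.0002 q [0.58 0.61 1.63 0.01 0.92 1.99]
tool delta cm [ 0.15 -0.65  0.66]
dr y total -0.028
```

>>> move_arm(offset=[[0,-0.1,0]], dr=[[0,0,0]], jaw=[0])

```text
clock: 5.83
tool_pos: [0.4678, 0.366, 0.0891]
tcp_rot: [0.543, -0.469, 0.455, -0.528]
wrist_force: [-3.5, -1.9, -0.1]
finger_gap: -0.0002
```

```bash
python3 -c "
from h import *
delta([.470,.366,.095],10)
p=read_camera('wrist'); cv2.imwrite('pics/w6.png',p['img'][:,:,::-1])
"
```

```text
clock 5.83 tcp [0.4678 0.366  0.0891] yaw 8.4 ydown [-0.028 -0.003 -1.   ] F [-3.55 -1.95 -0.06] gap -0.0002 q [0.58 0.61 1.63 0.02 0.93 2.  ]
tool delta cm [ 0.04 -0.59  0.2 ]
dr y total -0.028
```

View pics/w6.png

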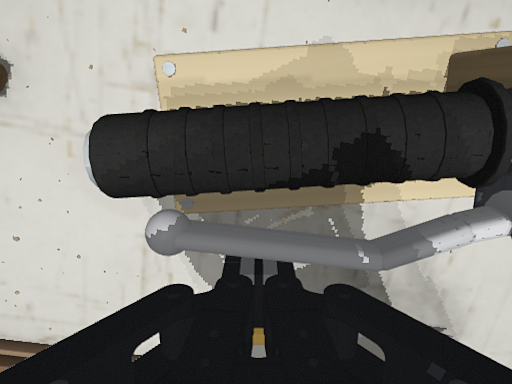

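```bash
python3 -c "
from h import *
p=read_camera('wrist')
b=backp(p,168,232,.11); c=backp(p,375,268,.11); print(b,c)
piv=np.array([.508,.272])
v0=np.array([.4415,.3831])-piv; v=b[:2]-piv; print(np.linalg.norm(v0),np.linalg.norm(v),np.arctan2(*v0[::-1])-np.arctan2(*v[::-1]))
p=read_camera('top'); im=p['img'][140:215,105:205,::-1]; cv2.imwrite('pics/t6.png',cv2.resize(im,None,fx=6,fy=6,interpolation=cv2.INTER_CUBIC))
"
```

```text
[0.48339774 0.40434178 0.11      ] [0.479733   0.32210417 0.11      ]
0.1294815044707158 0.13460913372744146 0.3555586528215433
```

View pics/t6.png

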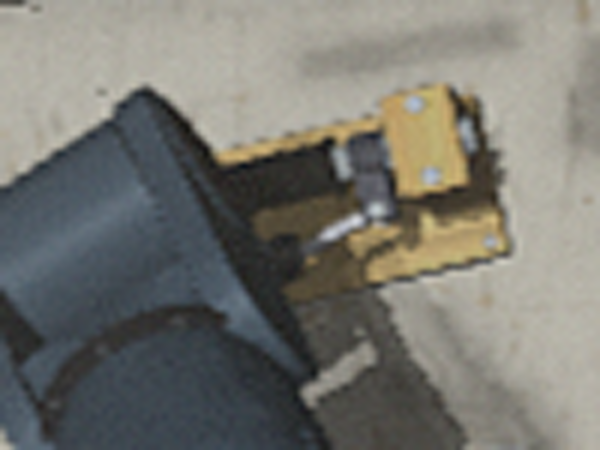

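>>> move_arm(offset=[[0,-0.1,0.2],[0,-0.1,0.2]], dr=[[0.01,0,0],[0.01,0,0]], jaw=[0,0])

```text
clock: 6.15
tool_pos: [0.4689, 0.366, 0.0889]
tcp_rot: [0.539, -0.465, 0.459, -0.531]
wrist_force: [-11.2, 3.2, 0.8]
finger_gap: -0.0003
```

```bash
python3 -c "
from h import *
delta([.470,.366,.095],10)
"
```

```text
clock 6.15 tcp [0.4689 0.366  0.0889] yaw 8.4 ydown [-0.013 -0.003 -1.   ] F [-11.16   3.17   0.84] gap -0.0003 q [0.58 0.61 1.63 0.01 0.91 2.  ]
tool delta cm [ 0.02 -0.61  0.1 ]
dr y total -0.028
```

>>> move_arm(offset=[[0,-0.05,0.2],[0,-0.05,0.2],[0,-0.05,0.2],[0,-0.05,0.2]], dr=[[0,0,0],[0,0,0],[0,0,0],[0,0,0]], jaw=[0,0,0,0])

```text
clock: 6.48
tool_pos: [0.4688, 0.3661, 0.0888]
tcp_rot: [0.544, -0.468, 0.456, -0.526]
wrist_force: [-15.2, -1.6, 8.4]
finger_gap: 0.0001
```

```bash
python3 -c "
from h import *
delta([.470,.366,.095],10)
"
```

```text
clock 6.48 tcp [0.4688 0.3661 0.0888] yaw 8.4 ydown [-0.029 -0.009 -1.   ] F [-15.21  -1.62   8.44] gap 0.0001 q [0.58 0.62 1.62 0.01 0.93 2.  ]
tool delta cm [ 0.03 -0.62  0.1 ]
dr y total -0.028
```

>>> move_arm(offset=[[0,-0.1,0.18],[0,-0.1,0.18],[0,-0.1,0.18],[0,-0.1,0.18],[0,-0.1,0.18],[0,-0.1,0.18],[0,-0.1,0.18],[0,-0.1,0.18]], dr=[[0.005,0,0],[0.005,0,0],[0.005,0,0],[0.005,0,0],[0.005,0,0],[0.005,0,0],[0.005,0,0],[0.005,0,0]], jaw=[0,0,0,0,0,0,0,0])

```text
clock: 7.15
tool_pos: [0.4688, 0.3658, 0.0889]
tcp_rot: [0.544, -0.463, 0.461, -0.527]
wrist_force: [-10.6, 0.5, 1.4]
finger_gap: 0.0001
```

```bash
python3 -c "
from h import *
delta([.470,.366,.095],10)
p=read_camera('wrist'); cv2.imwrite('pics/w7.png',p['img'][:,:,::-1])
"
```

```text
clock 7.15 tcp [0.4688 0.3658 0.0889] yaw 8.4 ydown [-0.018 -0.016 -1.   ] F [-10.62   0.48   1.4 ] gap 0.0001 q [ 0.59  0.61  1.63 -0.    0.93  2.01]
tool delta cm [ 0.   -0.61  0.11]
dr y total -0.028
```

View pics/w7.png

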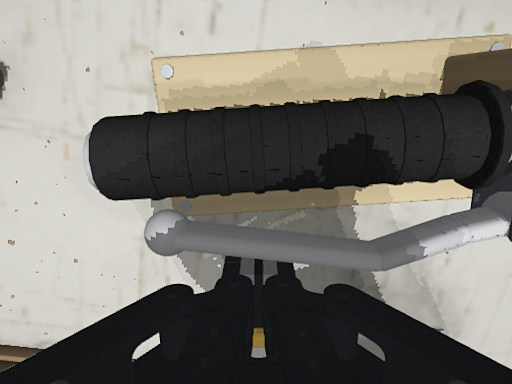

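>>> move_arm(offset=[[0,0,-0.8],[0,0,-1.2],[0,0,-1.5],[0,0,-1.5],[0,0,-1.5],[0,0,-1.0],[0,0,0],[0,0,0],[0,0,0]], dr=[[0,0,0],[0,0,0],[0,0,0],[0,0,0],[0,0,0],[0,0,0],[0,0,0],[0,0,0],[0,0,0]], jaw=[0,0,0,0,0,0,0,0,0])

```text
clock: 7.95
tool_pos: [0.3917, 0.3526, 0.0883]
tcp_rot: [0.543, -0.461, 0.462, -0.528]
wrist_force: [-0.3, 0.3, 1.1]
finger_gap: 0.0001
```

```bash
python3 -c "
from h import *
delta([.400,.354,.225],20)
p=read_camera('wrist'); cv2.imwrite('pics/w8.png',p['img'][:,:,::-1])
"
```

```text
clock 7.95 tcp [0.3917 0.3526 0.0883] yaw 8.5 ydown [-0.013 -0.017 -1.   ] F [-0.27  0.3   1.08] gap 0.0001 q [ 0.65  0.51  1.81 -0.01  0.84  2.08]
tool delta cm [  0.19 -13.68   0.63]
dr y total -0.201
```

View pics/w8.png

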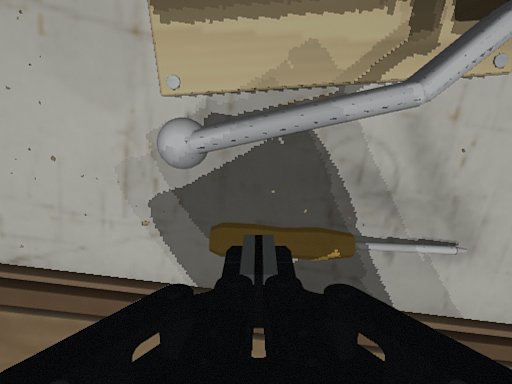

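>>> move_arm(offset=[[0,-3.5,0],[0,-3.5,0],[0,-3.5,0],[0,-3.5,0],[3.8,0,-1.0],[3.8,0,-1.0],[3.8,0,-1.0],[3.8,0,-1.0],[3.8,0,-1.0],[3.8,0,-1.0],[3.8,0,-1.0],[3.8,0,-1.0],[3.8,0,-1.0],[3.8,0,-1.0],[3.8,0,-1.0],[3.8,0,-1.0],[3.8,0,-1.0],[3.8,0,-1.0],[3.8,0,-1.0],[3.8,0,-1.0]], dr=[[0,-0.083,0],[0,-0.083,0],[0,0,0],[0,0,0],[0,0,0],[0,0,0],[0,0,0],[0,0,0],[0,0,0],[0,0,0],[0,0,0],[0,0,0],[0,0,0],[0,0,0],[0,0,0],[0,0,0],[0,0,0],[0,0,0],[0,0,0],[0,0,0]], jaw=[0,0,0,0,0,0,0,0,0,0,0,0,0,0,0,0,0,0,0,0])

```text
clock: 9.67
tool_pos: [0.4445, -0.2988, 0.2508]
tcp_rot: [0.578, -0.407, 0.419, -0.57]
wrist_force: [0.6, 0.5, -0.8]
finger_gap: 0.0001
```

```bash
python3 -c "
from h import *
delta([.440,-.430,.23],18)
"
```

```text
clock 9.67 tcp [ 0.4445 -0.2988  0.2508] yaw 18.5 ydown [ 0.007 -0.02  -1.   ] F [ 0.6   0.54 -0.82] gap 0.0001 q [-0.67  0.3   1.68 -0.01  1.15  0.58]
tool delta cm [12.25  2.33 -4.59]
dr y total 0.009
```

>>> move_arm(offset=[[3.2,0.2,-1.2],[3.2,0.2,-1.2],[3.2,0.2,-1.2],[2.6,0.2,-1.0],[0,0,0]], dr=[[0,0,0.02],[0,0,0],[0,0,0],[0,0,0],[0,0,0]], jaw=[0,0,0,0,0])

```text
clock: 10.08
tool_pos: [0.4374, -0.4464, 0.2428]
tcp_rot: [0.573, -0.413, 0.417, -0.572]
wrist_force: [0.5, -1.2, 0.3]
finger_gap: -0.0007
```

```bash
python3 -c "
from h import *
delta([.440,-.430,.095],18)
p=read_camera('wrist'); cv2.imwrite('pics/w9.png',p['img'][:,:,::-1])
for t in ('clutch_stand','clutch_press'): print(t,[(np.round(w(p,d['location']),3),round(d['conf'],2)) for d in place_of(t,p)[:3]])
"
```

```text
clock 10.08 tcp [ 0.4374 -0.4464  0.2428] yaw 18.1 ydown [ 0.003 -0.004 -1.   ] F [ 0.45 -1.23  0.31] gap -0.0007 q [-0.87  0.47  1.44 -0.    1.23  0.38]
tool delta cm [-1.55 14.78  0.73]
dr y total 0.002
clutch_stand [(array([ 0.532, -0.39 ,  0.002]), 0.7)]
clutch_press [(array([ 0.487, -0.422,  0.105]), 0.65)]
```

View pics/w9.png

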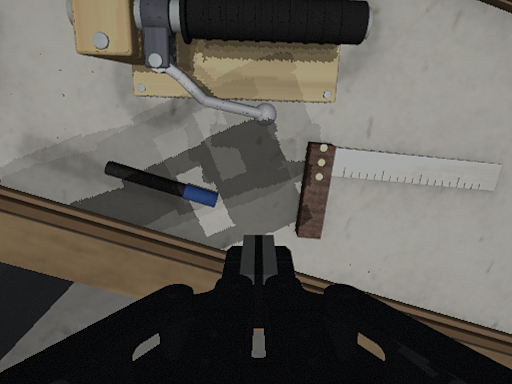

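>>> move_arm(offset=[[-0.5,3.5,0],[-0.5,3.5,0],[-0.3,3.5,0],[0,3.4,0],[0,0.6,0],[0,0,0]], dr=[[0,0,0],[0,0,0],[0,0,0],[0,0,0],[0,0,0],[0,0,0]], jaw=[0,0,0,0,0,0])

```text
clock: 10.73
tool_pos: [0.4387, -0.4251, 0.0989]
tcp_rot: [0.575, -0.408, 0.417, -0.574]
wrist_force: [0.6, 0.1, 0.9]
finger_gap: -0.0001
```

```bash
python3 -c "
from h import *
delta([.470,-.424,.095],18)
p=read_camera('wrist'); cv2.imwrite('pics/w10.png',p['img'][:,:,::-1])
"
```

```text
clock 10.73 tcp [ 0.4387 -0.4251  0.0989] yaw 18.6 ydown [ 0.009 -0.009 -1.   ] F [0.61 0.09 0.91] gap -0.0001 q [-0.85  0.61  1.6   0.    0.92  0.4 ]
tool delta cm [0.89 0.41 3.  ]
dr y total 0.011
```

View pics/w10.png

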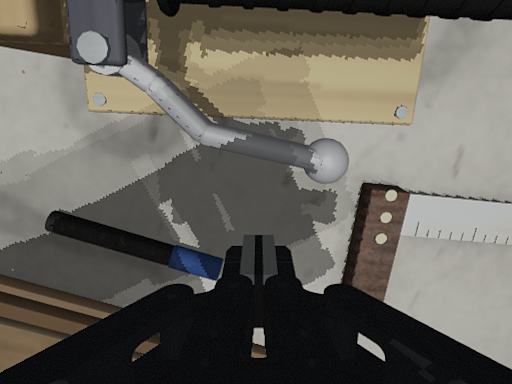

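>>> move_arm(offset=[[0.7,0.3,1.0],[0,0.1,1.0],[0,0.1,0.5],[0,0.1,0.5],[0,0.1,0.5]], dr=[[0,0,0],[0,0,0],[0,0,0],[0,0,0],[0,0,0]], jaw=[0,0,0,0,0])

```text
clock: 11.2
tool_pos: [0.4786, -0.4219, 0.1021]
tcp_rot: [0.576, -0.404, 0.421, -0.573]
wrist_force: [-3.7, -3.3, 0.3]
finger_gap: -0.0003
```

```bash
python3 -c "
from h import *
delta([.490,-.418,.095],18)
p=read_camera('wrist'); cv2.imwrite('pics/w11.png',p['img'][:,:,::-1])
"
```

```text
clock 11.2 tcp [ 0.4786 -0.4219  0.1021] yaw 18.7 ydown [ 0.017 -0.017 -1.   ] F [-3.66 -3.31  0.35] gap -0.0003 q [-0.8   0.64  1.53 -0.    0.94  0.45]
tool delta cm [-0.02  0.72  1.2 ]
dr y total 0.012
```

View pics/w11.png

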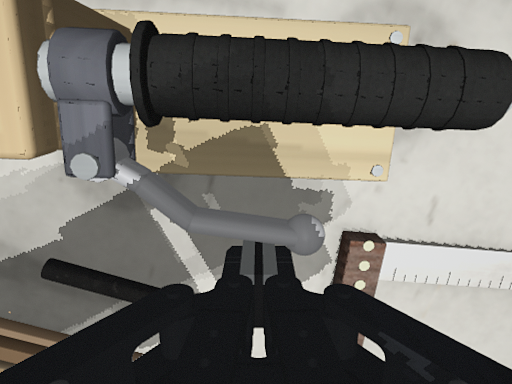

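>>> move_arm(offset=[[0,0.5,0.2],[0,0.3,0.4],[0,0.1,0.4],[0,0,0.3]], dr=[[-0.015,0,0.015],[0,0,0],[0,0,0],[0,0,0]], jaw=[0,0,0,0])

```text
clock: 11.58
tool_pos: [0.4919, -0.4191, 0.0936]
tcp_rot: [0.578, -0.411, 0.413, -0.571]
wrist_force: [-5.4, -6.9, 2.2]
finger_gap: -0.0003
```

```bash
python3 -c "
from h import *
delta([.490,-.418,.095],18)
p=read_camera('wrist'); cv2.imwrite('pics/w12.png',p['img'][:,:,::-1])
"
```

```text
clock 11.58 tcp [ 0.4919 -0.4191  0.0936] yaw 18.7 ydown [-0.004 -0.01  -1.   ] F [-5.42 -6.9   2.18] gap -0.0003 q [-0.77  0.68  1.49 -0.01  0.97  0.48]
tool delta cm [-0.16 -0.14 -0.15]
dr y total 0.012
```

View pics/w12.png

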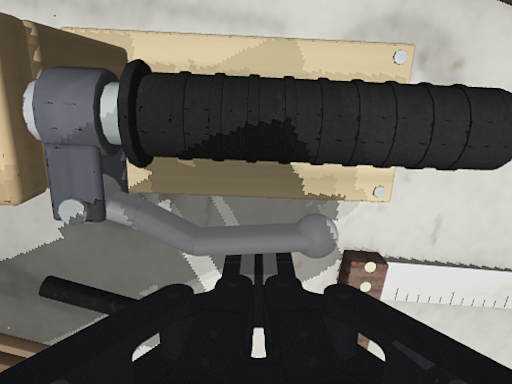

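>>> move_arm(offset=[[0,0,0.3],[0,0,0.3]], dr=[[0,0,0],[0,0,0]], jaw=[0,0])

```text
clock: 11.8
tool_pos: [0.4976, -0.4191, 0.0936]
tcp_rot: [0.579, -0.411, 0.414, -0.57]
wrist_force: [-5.6, -6.2, 2.8]
finger_gap: -0.0001
```

```bash
python3 -c "
from h import *
delta([.50,-.418,.095],18)
"
```

```text
clock 11.8 tcp [ 0.4976 -0.4191  0.0936] yaw 18.6 ydown [-0.005 -0.014 -1.   ] F [-5.6  -6.19  2.76] gap -0.0001 q [-0.77  0.68  1.48 -0.02  0.97  0.49]
tool delta cm [-0.02 -0.14  0.26]
dr y total 0.011
```

>>> move_arm(offset=[[0,0,0.25],[0,0,0.25]], dr=[[0,0,0],[0,0,0]], jaw=[0,0])

```text
clock: 11.97
tool_pos: [0.5013, -0.4188, 0.0934]
tcp_rot: [0.58, -0.412, 0.413, -0.568]
wrist_force: [-19.4, -5.9, 8.6]
finger_gap: -0.0001
```

```bash
python3 -c "
from h import *
delta([.50,-.418,.095],18)
p=read_camera('wrist'); cv2.imwrite('pics/w13.png',p['img'][:,:,::-1])
"
```

```text
clock 11.97 tcp [ 0.5013 -0.4188  0.0934] yaw 18.6 ydown [-0.008 -0.015 -1.   ] F [-19.43  -5.94   8.6 ] gap -0.0001 q [-0.76  0.69  1.47 -0.02  0.98  0.5 ]
tool delta cm [-0.12 -0.16 -0.1 ]
dr y total 0.011
```

View pics/w13.png

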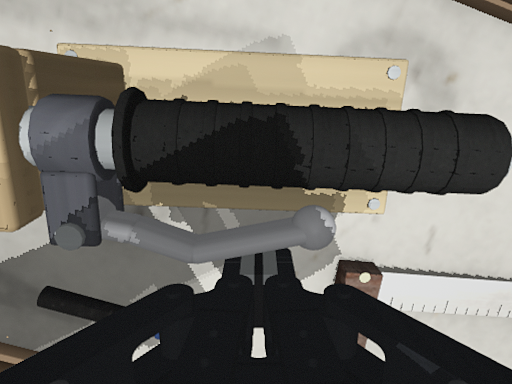

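>>> move_arm(offset=[[0,0,0.17],[0,0,0.17],[0,0,0.17],[0,0,0.17]], dr=[[0.003,0,0],[0.003,0,0],[0.003,0,0],[0.003,0,0]], jaw=[0,0,0,0])

```text
clock: 12.35
tool_pos: [0.5009, -0.4188, 0.0934]
tcp_rot: [0.58, -0.414, 0.411, -0.569]
wrist_force: [-13.8, -3.3, 8.1]
finger_gap: -0.0
```

```bash
python3 -c "
from h import *
delta([.50,-.418,.095],18)
p=read_camera('wrist');b=backp(p,316,228,.11);print(b)
cv2.imwrite('pics/w14.png',p['img'][:,:,::-1])
p=read_camera('side'); cv2.imwrite('pics/s14.png',p['img'][:,:,::-1])
p=read_camera('top'); cv2.imwrite('pics/t14.png',p['img'][:,:,::-1])
delta([.50,-.418,.095],18)
"
```

```text
clock 12.35 tcp [ 0.5009 -0.4188  0.0934] yaw 18.7 ydown [-0.012 -0.01  -1.   ] F [-13.8   -3.31   8.05] gap -0.0 q [-0.76  0.69  1.47 -0.02  0.99  0.49]
tool delta cm [-0.11 -0.16 -0.06]
dr y total 0.011
[ 0.52703022 -0.43288662  0.11      ]
clock 12.5 tcp [ 0.5009 -0.4188  0.0934] yaw 18.7 ydown [-0.012 -0.01  -1.   ] F [-13.57  -3.65   8.81] gap -0.0001 q [-0.76  0.69  1.47 -0.02  0.99  0.49]
tool delta cm [-0.11 -0.16 -0.06]
dr y total 0.011
```

View pics/w14.png

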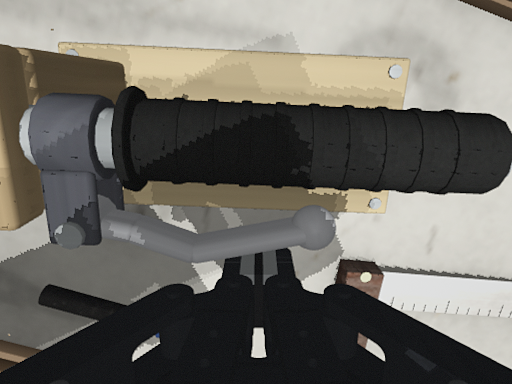

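View pics/t14.png

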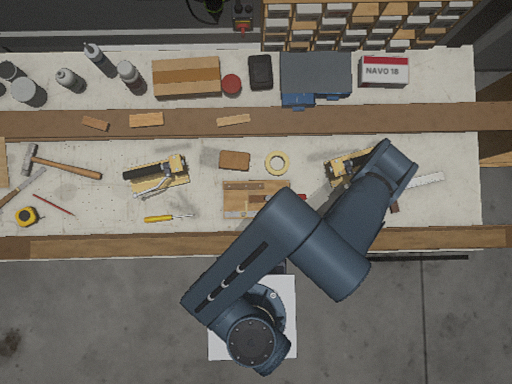

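```bash
python3 -c "
from h import *
print(sign_off()); delta([.50,-.418,.095],18)
"
```

```text
the job is handed in; nothing more can be done
None
the job is handed in; nothing more can be done
```

I pressed both levers in order with the outside of the shut fingers and handed the job in at about 12.5 s while still holding the clutch lever in. No verdict was reported.

- **Brake:** I pressed it to its stop and held it there for about 1 s at a steady 10–15 N. The spring needs only about 5 N at the stop, so it was fully in. From the picture its angle was about 0.35 rad, with a clear gap to the grip. After I backed off, the wrist picture showed the lever back at rest and the wrist force had dropped to about zero.
- **Clutch:** I pressed it to its stop. At hand-in the force was steady at about 14 N along the pressing direction (about 17 N in all), with no drift over the last readings. From the picture its angle was about 0.44 rad against a stop of 0.42, which agrees within measuring error.
- **Things lying about:** The last top picture shows the sanding block, tape and screwdriver where they were, and the brake lever at rest. The marker was hidden under the arm there. It shows in the last wrist picture, and the fingers never came near it.

**Close call:** on first reaching the brake stop the wrist force briefly read 33 N sideways and 22 N vertically. That totals about 40 N, right at the limit for forcing a lever. I backed off at once and held more gently, but I cannot confirm that the contact force stayed under 40 N.

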